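# Reset the extraction key switch after a burnt bake

### The job

A burnt tray of buns has tripped the oven extraction. Take the red-handled key from its forked stand, push it fully home into the key switch on the steel box, turn it clockwise to its stop and back to its home position, and withdraw it. Then hang the key back on its stand, upright with its collar resting on the fork, let go, and leave the shaker, plate, bun tray and spatula where they are.

Things in the scene. Friction and masses are not known exactly. Their poses are not given: they have to be found in the camera images.
- key_grip (a point): Centre of the key's red handle, 56 mm wide (key x), 14 mm thick (key y), 30 mm high (key z); on the key's axis. Key: steel, 92 mm long, about 0.11 kg, z up as it hangs upright, blade down; works equally turned half round. It starts hanging in its stand, handle width within 0.4 rad of the stand's x axis.
- key_tip (a point): Centre of the lower end of the key's blade, 77 mm below the handle's centre. From the tip up: flat blade 22 mm (key x) by 7 mm (key y), 24 mm high; round shank, diameter 7 mm, 18 mm long; then the collar.
- key_collar (a point): Centre of the underside of the key's collar (diameter 24 mm, 6 mm thick), 42 mm above the tip, 35 mm below the handle's centre. Above the collar: neck, diameter 12 mm, 14 mm long, then the handle.
- box_top (a point): Key-switch box, fixed, stainless, 170 (x) by 150 (y) by 64 mm high, with an 8 mm brass lock plate (80 by 66 mm) on top. Point: middle of the box, level with the plate's top, 72 mm above the counter. The plate is fixed firmly but off-centre: its keyhole lies up to 5 mm either way from this point along the box's y (true along x). Find it by touch or sight.
- keyhole_depth (a point): Point on the box 42 mm below box_top, where the tip of a fully inserted key lies (but for the plate's hidden offset along y). The keyhole is a chamfered slot 24 mm along the box's x, 9 mm along y, through the plate. Key fully home: collar rests on the plate, blade wholly below it, turning with the barrel. While turned it is caught; it comes out only within about 0.08 rad of home.
- keyswitch (a joint): Angle of the lock barrel under the plate, rad: 0 at home (slot in line with the keyhole; it starts there), growing clockwise seen from above to a hard stop at 1.3; hard stop at 0 too. About 0.12 N m of friction; stays where left. Its slot is about 1.7 mm wider than the blade, so it lags the key by up to about 0.08 rad either way.
- stand_seat (a point): Key stand, fixed: white base 120 by 90 mm and a flat steel fork 44 mm wide, 6 mm thick, its top 75 mm above the counter. Point: the key's seat, on the slot's centre line, level with the fork's top. The slot is 12 mm wide (stand y) and ends 6 mm beyond the seat. The key hangs with its collar on the fork, shank in the slot. The post, 43 mm behind, is below the fork.
- stand_mouth (a point): Open mouth of the stand's slot, 24 mm from the seat along the stand's -x, level with the fork's top. The blade hanging under the fork is wider than the slot: raise the key about 6 mm (12 mm at most), then draw it out level along the stand's -x by 40 mm or more. Put it back the same way.
- shaker: Bystander: steel shaker can, 66 mm in diameter, 110 mm high, standing upright; origin at the centre of its underside.
- plate: Bystander: white plate 150 mm across with two pastries; origin at the centre of its underside.
- tray_edge (a point): Bystander: baking tray, 220 mm (its x) by 340 mm (its y), with twelve burnt buns, about 60 mm high. Point: middle of its long rim nearest the robot, 18 mm above the counter; the tray reaches 220 mm from there along its +x.
- spatula: Bystander: spatula 240 mm long lying on the counter; origin at its underside.
Mind the look-alikes: they are no part of the job. Leave any orange look-alike of the part that bears stand_seat alone. There is more than one size of the part that bears key_grip; the job needs the larger.

How it is judged:
On the way, in this order (a step that is already met when the one before it is completed fails the run):
1. the key is pushed fully home into the switch (at least 36 of 42 mm), the barrel at home (z of key_tip in the frame of box_top below -0.036 m and horizontal distance between key_tip and box_top below 0.01 m and value of joint keyswitch below 0.1 rad), for 0.1 s.
2. with the key home, the barrel is turned clockwise to its stop (beyond 1.22 of 1.3 rad) (z of key_tip in the frame of box_top below -0.036 m and horizontal distance between key_tip and box_top below 0.01 m and value of joint keyswitch above 1.22 rad), for 0.1 s.
3. with the key still in, the barrel is turned back home (below 0.1 rad) (all of step 1), for 0.1 s.
4. the key is drawn wholly out, the barrel left at home (z of key_tip in the frame of box_top above 0.004 m and value of joint keyswitch below 0.12 rad), for 0.1 s.
At the end, for the whole second after the job is handed in: The key hangs upright (within 0.15 rad) and still on its stand, collar resting on the fork (within 3 mm in height), its axis in the slot (within 6 mm across, from 14 mm before to 6 mm beyond the seat), released; the barrel is at home (below 0.12 rad) (x of key_collar in the frame of stand_seat between -0.014 and 0.006 m and y of key_collar in the frame of stand_seat between -0.006 and 0.006 m and z of key_collar in the frame of stand_seat between -0.003 and 0.003 m and angle between key_collar's own z axis and vertical below 0.15 rad and value of joint keyswitch below 0.12 rad and linear speed of key below 0.02 m/s); the robot touches nothing.
It fails at once if the shaker is moved more than 25 mm (distance of shaker from where it was at the start of the episode above 0.025 m).
It fails at once if the plate is moved more than 25 mm (distance of plate from where it was at the start of the episode above 0.025 m).
It fails at once if the tray is moved more than 25 mm (distance of tray_edge from where it was at the start of the episode above 0.025 m).
It fails at once if the spatula is moved more than 25 mm (distance of spatula from where it was at the start of the episode above 0.025 m).
It also fails if it takes over 72 s, if anything falls off the work surface, if the arm or the gripper's body presses on something with over 40 N, if the wrist force passes 120 N, or if a joint passes its speed limit or range.

### The arm

A 7-joint arm with a two-finger parallel gripper is mounted at the origin on the work surface. World frame = base frame: x ahead of the robot, y to its left, z up, the work surface at z = 0. Lengths are in m, angles in rad, forces in N, time in s.
With the tool pointing down it reaches from about 0.425 to 0.925 m from the base axis. Payload 6.8 kg.
Tool frame: the origin (TCP) lies where the fingers leave the gripper's body, on its centre line; the fingertips stand 73 mm ahead of it and the grasp point (between the pads) lies 54 mm ahead of it; z points along the fingers, y is the direction in which the jaws open and shut (so a half turn about z gives the same grasp; the last joint's range is limited). The gripper opens to 85 mm and grips with 20 to 120 N. Pads are 22 mm wide; open, the fingers measure 114 mm over their backs; the gripper's body (76 mm by 85 mm) begins 54 mm behind the grasp point. The pads swing forward as they close: fully open they stand 13 mm farther back than shut.
Start: joints at [1.117, 0.477, 0.022, 1.555, -0.011, 1.109, -0.083], TCP at [0.229, -0.635, 0.304] pointing down, gripper open.
Joint ranges: [-2.96, 2.96], [-0.34, 2.1], [-1.41, 1.46], [0.24, 2.44], [-1.37, 4.51], [0.17, 1.92], [-2.96, 2.96]. Speed limits (rad/s): [2.39, 2.39, 3.14, 3.14, 3.14, 3.14, 3.14].

### API

Orientations are given as a rotation vector (axis times angle).
In Python, from bench import r gives the robot as it stands.
- The arm moves only by the shell command python3 -m handwheel 'ROWS' [FORCE]. ROWS is JSON, a list that holds one entry, the list of rows, each a list of 7 numbers: the shift along the world's x, y, z in m, then the turn, a rotation vector about the world's x, y, z in rad, then the finger opening in m, from 0 to 0.0854. A call has 1 to 10 rows; each row shifts and turns the commanded pose from where the row before left it; what a row does not reach is not made up. A row lasts 1/12 s, in which the tool goes at most 41.7 mm and 7.16 degrees, less where a joint would pass 70% of its speed; a pose out of reach is approached as far as the arm can. A call is refused whole if a number of a shift passes 0.0417 or a number of a turn 0.125, either way. A call with a gripper value outside its range is refused whole. The fingers move at their own pace and stop on an object; FORCE is the grip in N (left out, the last holds). Time passes only in rows, so rows that do not move let the fingers close. It gives the time, the measured TCP pose, the force and the opening at its end, in the units of the state.
- r.get_obs(): the state, without advancing time (a new reading comes with each control period).
- r.grab_frame(name): name is "scene" or "top" or "wrist"; returns (picture, depth): 384x512x3 uint8, red, green, blue; 384x512 float32, m along the optical axis (not along the pixel's ray), 0 where there is no reading.
- r.get_calibration(name): a dict with "vertical_fov" (degrees; the focal length in pixels is half the picture's height over the tangent of half this angle, whatever the lens; pixels are square), "cx", "cy" (the principal point, pixels), "k1" (the pictures are not rectified: a ray, as slopes to the right and down, at radius r is drawn at 1 + k1 r^2 times it, then the intrinsics apply), "R" (3x3) and "t" (3): a world point X has camera coordinates R X + t; the wrist camera has in their place "T_tool_cam" (4x4, takes a point from camera to tool coordinates, whose origin is the TCP and whose axes are the flange's). Camera axes: x right, y down, z forward; pixel columns grow to the right and rows downward; lengths in m; the calibration is good to about 2 mm. A picture is of the moment at which its call begins: read the wrist's pose just before it. get_calibration takes no time and is no camera call.
- r.hand_in(): hands the job in, once; it reports no verdict.
Trained networks look in the newest picture that a camera, given by its name, has taken for a name from the list of things; names that differ only in an ending like _2 or _b are one class to them, and where a whole thing is asked for, a point or a joint stands for the part that bears it (a point fixed in the world has none). Each returns a list of dicts, best first, with "p" (0 to 1); they miss things now and then, are a little off and sometimes report something else, mostly with a low value. They report only what shows in the picture. A call takes as long as a camera call. They do not tell look-alikes from the thing itself.
- r.masks_of(label, camera): "pixels" (384x512 bool, what is visible of it) and "at" ([column, row] in pixels, amid what is visible of it).
The state is a dict: "clock": time; "joints": joint angles; "qvel": joint speeds; "tau": joint torques, N m; "tcp_pos": TCP position; "orientation": TCP orientation; "contact_force": force on the tool from outside, world axes, zero at the start; "moment": the same for the moment, N m; "grip_width": finger opening in m.
Only numpy, scipy, OpenCV 4.12 (cv2) and the standard library are available. Lean on these libraries where they do the work, as an engineer would, in place of code of your own. Each camera call takes 0.05 s, during which the arm holds its last target.

## Working session

There is one attempt and no reset: what is moved stays moved. The work goes in short steps, Python scripts to look and compute and a shell command to move; the robot and the scene stay as the last step left them, time stands still between calls to the robot, and variables do not carry over. Pictures are saved under pics/ and viewed, and the job is handed in when it is done.

```bash
ls; mkdir -p pics; cat > h.py <<'E'
import numpy as np, cv2
from bench import r
def save(n,p,s=1.0): 
    cv2.imwrite(p,cv2.resize(p and n[:,:,::-1],None,fx=s,fy=s,interpolation=cv2.INTER_CUBIC))
E
python3 - <<'E'
from h import *
print(r.get_obs())
for c in ["scene","top","wrist"]:
    im,d=r.grab_frame(c); save(im,f"pics/{c}0.png",1.5); np.savez(f"{c}0.npz",im=im,d=d)
    print(c,r.get_calibration(c))
E
```

```text
pics
{'clock': 0.0, 'joints': array([ 1.1169361 ,  0.47781314,  0.02234245,  1.55645699, -0.01149529,
        1.10930704, -0.08309668]), 'qvel': array([-0.00089145,  0.00130784,  0.00046569, -0.00291379,  0.00014722,
       -0.00051834, -0.00090518]), 'tau': array([-4.41668290e-04, -5.96456659e+01,  1.60784461e+00, -2.81203544e+01,
        1.24589272e-02,  9.37049626e-03,  2.38308394e-05]), 'tcp_pos': array([ 0.22860053, -0.63461807,  0.30291457]), 'orientation': array([-3.09298406e+00, -5.40146129e-01,  7.22721072e-04]), 'contact_force': array([0.53994186, 0.02434457, 0.99284608]), 'moment': array([-1.10136344e-02, -5.14991499e-06, -1.35561768e-03]), 'grip_width': 0.08530703279736936}
scene {'vertical_fov': 54.03424828246569, 'cx': 256.1080051179653, 'cy': 191.592974482546, 'k1': -0.1073561564334244, 'R': array([[-0.88106345,  0.47271151, -0.01646305],
       [ 0.30570797,  0.54254449, -0.78242451],
       [-0.36092913, -0.69439852, -0.62252779]]), 't': array([ 0.470849  , -0.09237285,  1.26778269])}
top {'vertical_fov': 53.74536670523946, 'cx': 252.92185730937936, 'cy': 194.24712104393734, 'k1': -0.0059556155710813055, 'R': array([[-0.00653732, -0.99997312, -0.00332012],
       [-0.99920499,  0.00666281, -0.03930647],
       [ 0.03932753,  0.00306052, -0.99922169]]), 't': array([0.01872494, 0.51594979, 1.34415954])}
wrist {'vertical_fov': 62.997822328042325, 'cx': 258.0547348370951, 'cy': 193.1222932249874, 'k1': 0.00705371658618893, 'T_tool_cam': array([[ 1.22131475e-03, -9.63330948e-01, -2.68313238e-01,
         6.82410610e-02],
       [ 9.99999019e-01,  9.92490205e-04,  9.88460436e-04,
         1.38529126e-04],
       [-6.85916268e-04, -2.68314182e-01,  9.63331215e-01,
        -6.91131542e-02],
       [ 0.00000000e+00,  0.00000000e+00,  0.00000000e+00,
         1.00000000e+00]])}
```

View pics/scene0.png

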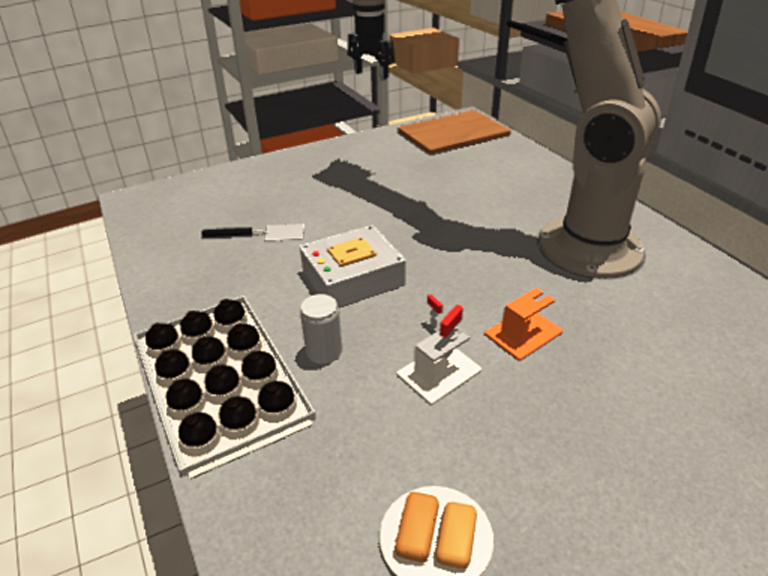

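View pics/top0.png

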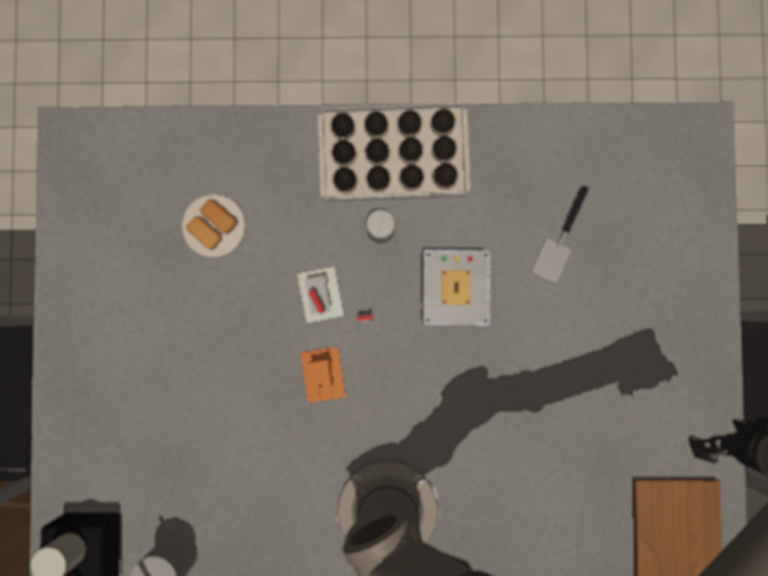

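View pics/wrist0.png

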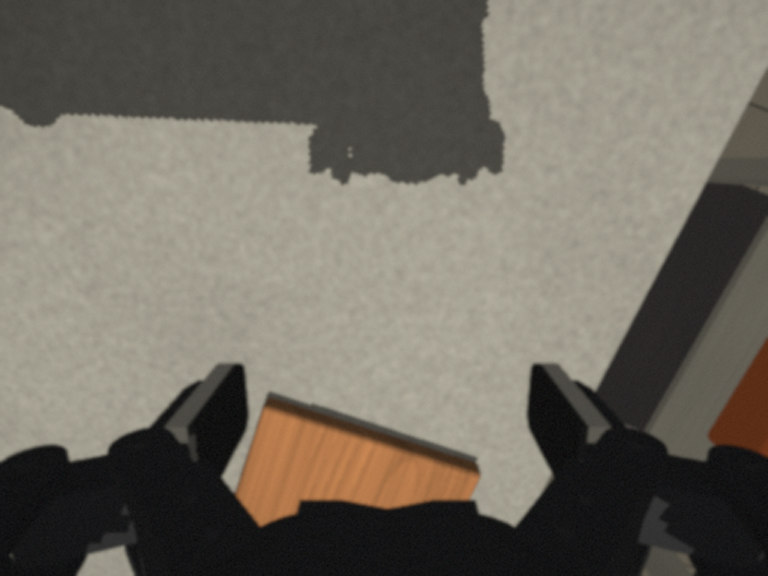

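The picture shows two red-handled keys (scene px, 1.5×). The larger hangs on the white stand at (452,320). The smaller is at (433,302), standing beside it. The orange fork at (525,320) is the decoy stand, and the box is at (352,262). I'll measure these with the masks and depth, and crop to confirm.

```bash
cat >> h.py <<'E'
from scipy.spatial.transform import Rotation as Rn
def cal(c,obs=None):
    k=r.get_calibration(c); f=192/np.tan(np.radians(k["vertical_fov"]/2))
    if "R" in k: Rwc=np.array(k["R"]).T; o=-Rwc@np.array(k["t"])
    else:
        obs=obs or r.get_obs(); T=np.array(k["T_tool_cam"]); Rt=Rn.from_rotvec(obs["orientation"]).as_matrix()
        Rwc=Rt@T[:3,:3]; o=Rt@T[:3,3]+obs["tcp_pos"]
    K=np.array([[f,0,k["cx"]],[0,f,k["cy"]],[0,0,1]]); D=np.array([k["k1"],0,0,0.])
    return K,D,Rwc,o
def rays(c,uv,C=None):
    K,D,Rwc,o=C or cal(c)
    p=cv2.undistortPoints(np.array(uv,float).reshape(-1,1,2),K,D).reshape(-1,2)
    return np.c_[p,np.ones(len(p))]@Rwc.T,o
def atdepth(c,uv,z,C=None):
    d,o=rays(c,uv,C); return o+d*np.ravel(z)[:,None]
def atz(c,uv,z,C=None):
    d,o=rays(c,uv,C); return o+d*((z-o[2])/d[:,2])[:,None]
def proj(c,X,C=None):
    K,D,Rwc,o=C or cal(c); R=Rwc.T
    return cv2.projectPoints(np.array(X,float).reshape(-1,1,3),cv2.Rodrigues(R)[0],-R@o,K,D)[0].reshape(-1,2)
E
python3 - <<'E'
from h import *
im,d=r.grab_frame("top")
for l in ["key_grip","stand_seat","box_top","shaker","plate","tray_edge","spatula"]:
    for m in r.masks_of(l,"top")[:3]:
        px=m["pixels"]; v,u=np.nonzero(px)
        if len(u)==0: continue
        P=atdepth("top",np.c_[u,v],d[v,u])
        print(l,round(m["p"],2),np.round(m["at"]),len(u),"med",P.mean(0).round(3),"lo",np.percentile(P,2,0).round(3),"hi",np.percentile(P,98,0).round(3),"rect",[np.round(q,1) for q in cv2.minAreaRect(np.c_[u,v].astype(np.float32))])
s,_=r.grab_frame("scene")
save(s[180:290,250:390],"pics/crop_s.png",5)
save(im[140:290,190:340],"pics/crop_t.png",4)
E
```

```text
key_grip 0.53 [210. 201.] 82 med [0.488 0.15  0.132] lo [0.464 0.139 0.075] hi [0.511 0.166 0.13 ] rect [array([211.7, 201. ]), array([16.5,  6.1]), np.float64(68.2)]
stand_seat 0.67 [215. 249.] 830 med [0.323 0.149 0.042] lo [0.262 0.106 0.003] hi [0.379 0.198 0.08 ] rect [array([214.5, 249.7]), array([33.4, 25.2]), np.float64(80.5)]
stand_seat 0.56 [142. 149.] 1338 med [0.674 0.408 0.029] lo [0.609 0.346 0.005] hi [0.743 0.479 0.046] rect [array([142., 150.]), array([39.6, 41. ]), np.float64(45.0)]
stand_seat 0.55 [210. 198.] 717 med [0.511 0.155 0.036] lo [0.454 0.112 0.002] hi [0.568 0.205 0.101] rect [array([212.7, 195.9]), array([32.7, 25.2]), np.float64(77.9)]
box_top 0.67 [292. 196.] 1732 med [ 0.522 -0.156  0.072] lo [ 0.439 -0.231  0.057] hi [ 0.606 -0.084  0.071] rect [array([303. , 191.5]), array([49., 44.]), np.float64(90.0)]
shaker 0.76 [253. 151.] 345 med [0.658 0.013 0.101] lo [ 0.631 -0.016  0.02 ] hi [0.69  0.042 0.115] rect [array([253., 151.]), array([22., 18.]), np.float64(90.0)]
plate 0.58 [142. 148.] 1328 med [0.673 0.408 0.03 ] lo [0.609 0.347 0.006] hi [0.743 0.479 0.046] rect [array([142., 150.]), array([40., 40.]), np.float64(90.0)]
tray_edge 0.18 [212. 197.] 677 med [0.515 0.153 0.034] lo [0.457 0.112 0.002] hi [0.568 0.204 0.082] rect [array([213. , 195.8]), array([33., 25.]), np.float64(81.5)]
spatula 0.85 [368. 173.] 519 med [ 0.615 -0.405  0.017] lo [ 0.543 -0.468 -0.002] hi [ 0.746 -0.361  0.024] rect [array([374.5, 155.3]), array([16.7, 65.2]), np.float64(21.8)]
```

View pics/crop_s.png

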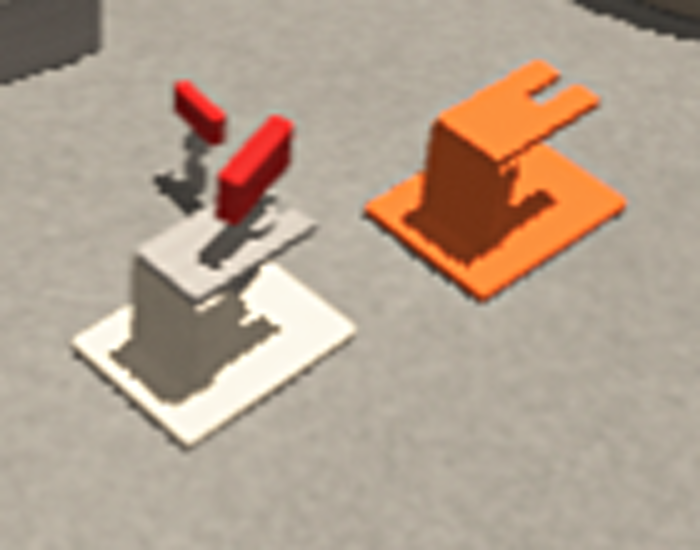

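View pics/crop_t.png

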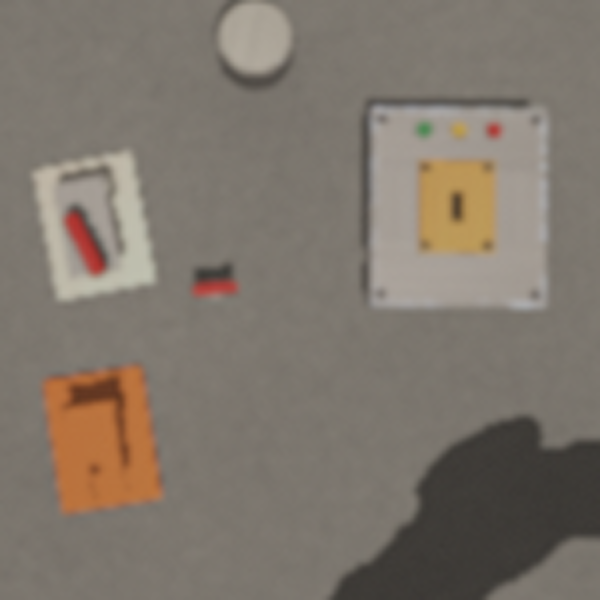

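Confirmed: the large key (0.488, 0.15) hangs on the white stand, and its fork opens toward the robot. I leave the small key at crop px (215,287) and the orange stand alone. I'll fly over the box first to look, turning the wrist half round so the last joint has room for the clockwise turn.

```bash
python3 -m handwheel '[[[0.021,0.034,0,0,0,0.125,0.0854],[0.021,0.034,0,0,0,0.125,0.0854],[0.021,0.034,0,0,0,0.125,0.0854],[0.021,0.034,0,0,0,0.125,0.0854],[0.021,0.034,0,0,0,0.125,0.0854],[0.021,0.034,0,0,0,0.125,0.0854],[0.021,0.034,0,0,0,0.125,0.0854]]]'
python3 -m handwheel '[[[0.021,0.034,0,0,0,0.125,0.0854],[0.021,0.034,0,0,0,0.125,0.0854],[0.021,0.034,0,0,0,0.125,0.0854],[0.021,0.034,0,0,0,0.125,0.0854],[0.021,0.034,0,0,0,0.125,0.0854],[0.021,0.034,0,0,0,0.125,0.0854],[0,0,0,0,0,0.125,0.0854],[0,0,0,0,0,0.125,0.0854],[0,0,0,0,0,0.125,0.0854]]]'
```

```text
clock: 1.18
tcp_pos: [0.3764, -0.3954, 0.3043]
orientation: [2.568, 1.808, -0.0]
contact_force: [1.1, -0.7, 0.2]
grip_width: 0.0854
clock: 1.93
tcp_pos: [0.5023, -0.1921, 0.3041]
orientation: [1.205, 2.901, 0.0]
contact_force: [-0.1, -0.7, -0.2]
grip_width: 0.0855
```

```bash
python3 - <<'E'
from h import *
C=cal("wrist"); print(r.get_obs()["joints"].round(3))
im,d=r.grab_frame("wrist"); save(im,"pics/w1.png",1.5); np.savez("w1.npz",im=im,d=d,K=C[0],D=C[1],R=C[2],o=C[3])
E
```

```text
[ 0.717  0.304 -0.564  1.854  0.187  1.036  0.861]
```

View pics/w1.png

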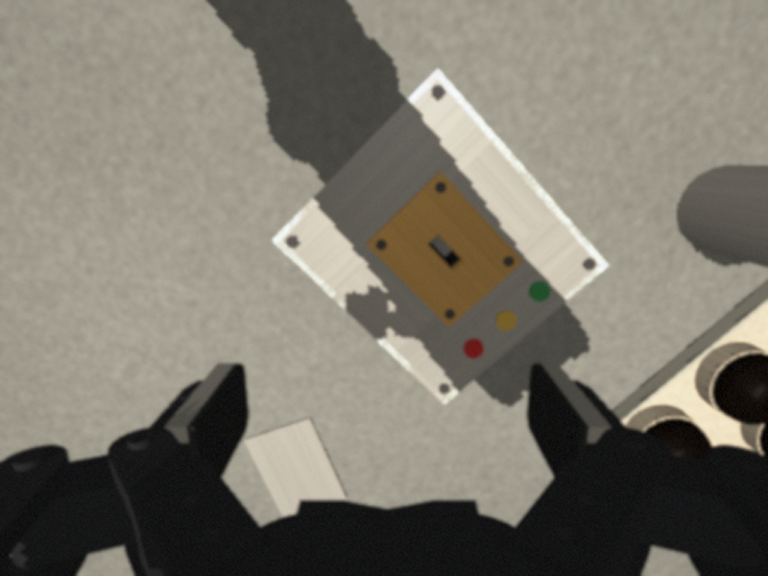

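The box fills the middle of the picture. The keyhole is at about (444,250), with the lock plate's screws around it. I'll enlarge it for exact slot and plate corners.

```bash
python3 - <<'E'
from h import *
z=np.load("w1.npz"); save(z["im"][100:230,230:360],"pics/w1c.png",6)
save(z["im"][40:280,170:415],"pics/w1d.png",2.5)
E
```

```text
(no output)
```

View pics/w1c.png

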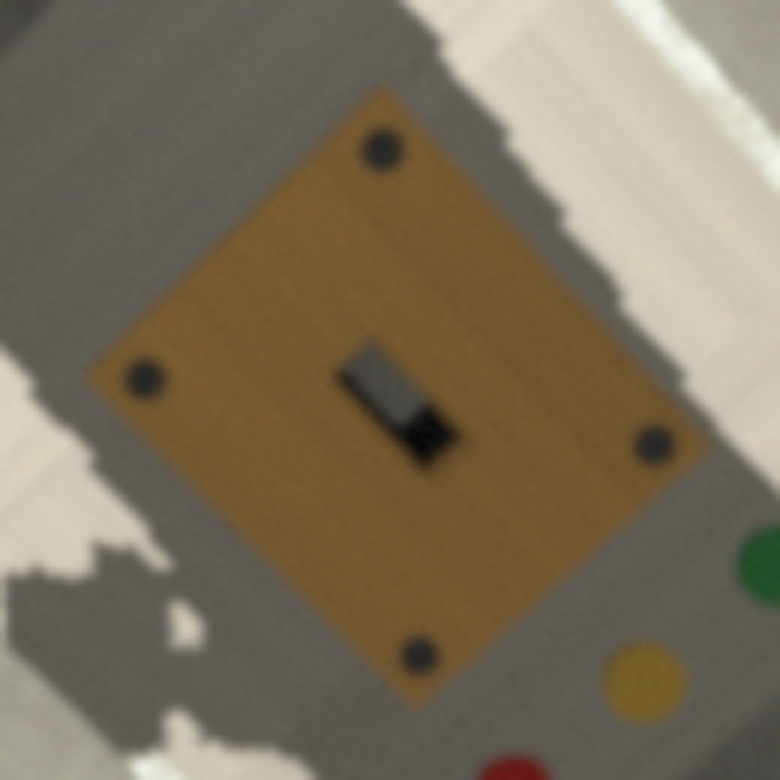

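View pics/w1d.png

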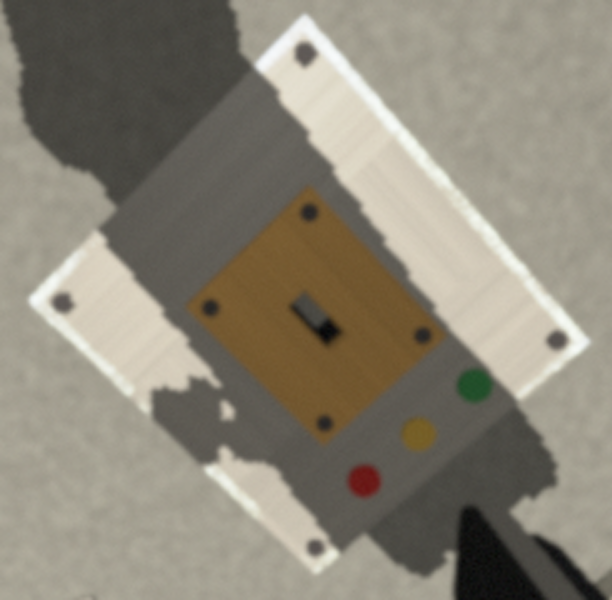

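```bash
python3 - <<'E'
from h import *
z=np.load("w1.npz"); C=(z["K"],z["D"],z["R"],z["o"])
f=lambda a:(np.array(a)+.5)/6-.5+[230,100]
g=lambda a:(np.array(a)+.5)/2.5-.5+[170,40]
p=atz("wrist",f([(381,88),(90,375),(420,707),(712,445)]),.072,C)
s=atz("wrist",f([(370,338),(337,373),(428,470),(462,433)]),.072,C)
sc=atz("wrist",f([(382,150),(145,379),(420,656),(655,444)]),.072,C)
b=atz("wrist",g([(305,14),(29,300),(317,574),(590,343)]),.064,C)
bs=atz("wrist",g([(305,53),(62,302),(315,547),(557,341)]),.064,C)
for n,q in zip("plate slot screws box bscrews".split(),(p,s,sc,b,bs)):
    e=(q[2]-q[1])+(q[3]-q[0]); print(n,q.mean(0).round(4),"yaw",np.arctan2(e[1],e[0]).round(4),np.linalg.norm(q[2]-q[1]).round(4),np.linalg.norm(q[1]-q[0]).round(4))
m=(np.abs(z["d"])>0)
uv=f([(250,300)]).round().astype(int)[0]; print("plate z by depth",atdepth("wrist",[uv],[z["d"][uv[1],uv[0]]],C))
E
```

```text
plate [ 0.5227 -0.159   0.072 ] yaw -0.0115 0.0795 0.0642
slot [ 0.5216 -0.1585  0.072 ] yaw -0.0151 0.0222 0.0077
screws [ 0.5228 -0.1592  0.072 ] yaw -0.0117 0.0661 0.052
box [ 0.523  -0.1612  0.064 ] yaw -0.0136 0.1696 0.1492
bscrews [ 0.5228 -0.1614  0.064 ] yaw -0.0162 0.1497 0.1315
plate z by depth [[ 0.49238896 -0.16427539  0.07263407]]
```

```bash
python3 -m handwheel '[[[-0.002,0.034,0,0,0,0.115,0.0854],[-0.002,0.034,0,0,0,0.115,0.0854],[-0.002,0.034,0,0,0,0.115,0.0854],[-0.002,0.034,0,0,0,0.115,0.0854],[-0.002,0.034,0,0,0,0.115,0.0854],[-0.002,0.034,0,0,0,0.115,0.0854],[-0.002,0.034,0,0,0,0.115,0.0854],[-0.002,0.034,0,0,0,0.115,0.0854],[-0.002,0.034,0,0,0,0.115,0.0854],[-0.002,0.034,0,0,0,0.115,0.05]]]'
python3 -m handwheel '[[[0,0,0,0,0,0,0.05],[0,0,0,0,0,0,0.05]]]'
python3 - <<'E'
from h import *
C=cal("wrist"); print(r.get_obs()["joints"].round(3))
im,d=r.grab_frame("wrist"); save(im,"pics/w2.png",1.5); np.savez("w2.npz",im=im,d=d,K=C[0],D=C[1],R=C[2],o=C[3])
E
```

```text
clock: 2.82
tcp_pos: [0.4816, 0.1482, 0.3042]
orientation: [-0.556, 3.091, -0.001]
contact_force: [0.7, 0.3, 0.1]
grip_width: 0.0757
clock: 2.98
tcp_pos: [0.4814, 0.1489, 0.3042]
orientation: [-0.555, 3.092, 0.001]
contact_force: [1.3, -0.9, 1.0]
grip_width: 0.0516
[ 0.357  0.323 -0.929  1.911  0.297  1.051  1.229]
```

View pics/w2.png

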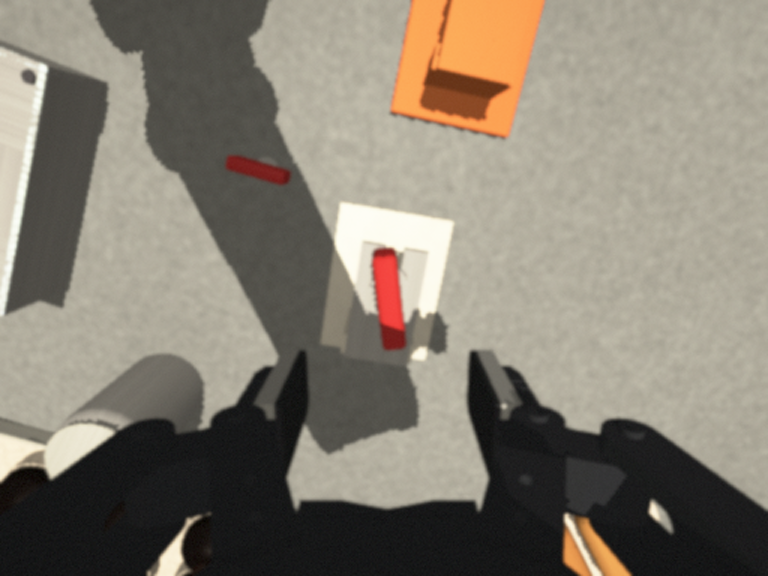

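Large key at (388,298) on the white stand. The small key is at (258,170), about 100 mm away, and the orange stand is at the top. I'll enlarge this for the key and fork geometry.

```bash
python3 - <<'E'
from h import *
z=np.load("w2.npz"); save(z["im"][125:250,200:315],"pics/w2c.png",6)
E
```

```text
(no output)
```

View pics/w2c.png

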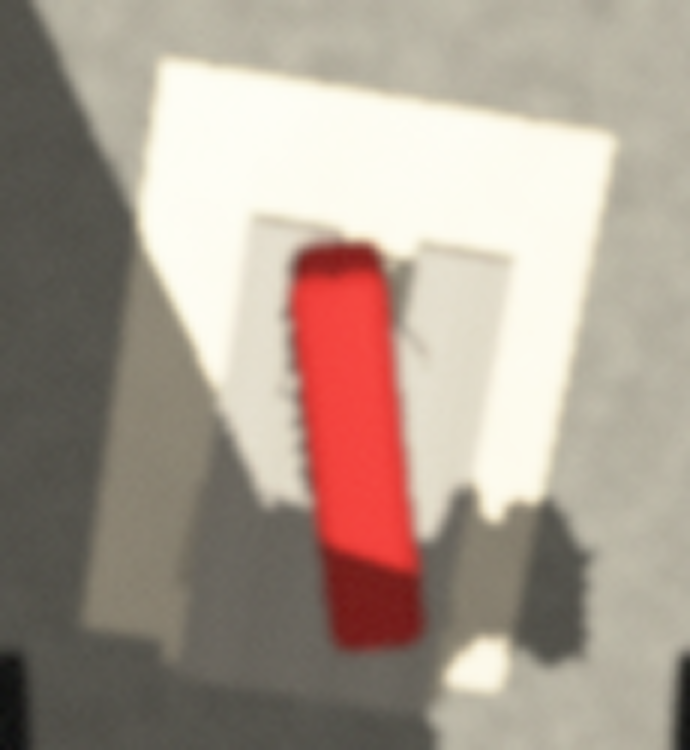

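```bash
python3 - <<'E'
from h import *
z=np.load("w2.npz"); C=(z["K"],z["D"],z["R"],z["o"])
f=lambda a:(np.array(a)+.5)/6-.5+[200,125]
k=atz("wrist",f([(294,283),(386,272),(422,635),(333,648)]),.125,C)
e=(k[2]+k[3]-k[0]-k[1]); print("key",k.mean(0).round(4),np.arctan2(e[1],e[0]).round(3),np.linalg.norm(e)/2, np.linalg.norm(k[0]-k[1]))
F=atz("wrist",f([(254,215),(513,258),(418,245),(164,662),(435,712)]),.075,C); print("fork",F.round(4))
e=F[0]-F[1]; print("stand yaw from front edge",np.arctan2(-e[0],e[1])%np.pi,np.linalg.norm(e)); e=F[3]-F[0];print("side yaw",np.arctan2(e[1],e[0]),np.linalg.norm(e))
B=atz("wrist",f([(160,57),(617,135),(83,627)]),.010,C); print("base",B.round(4)); e=B[0]-B[1]; print(np.linalg.norm(e),np.arctan2(-e[0],e[1])%np.pi); e=B[2]-B[0];print(np.arctan2(e[1],e[0]))
uv=f([(350,420)]).round().astype(int)[0]; print(atdepth("wrist",[uv],[z["d"][uv[1],uv[0]]],C))
uv=f([(470,350)]).round().astype(int)[0]; print(atdepth("wrist",[uv],[z["d"][uv[1],uv[0]]],C))
E
```

```text
key [0.4897 0.1531 0.125 ] 0.456 0.05282166367351968 0.012457281327079047
fork [[0.4708 0.1283 0.075 ]
 [0.4629 0.1698 0.075 ]
 [0.4662 0.1547 0.075 ]
 [0.5488 0.1398 0.075 ]
 [0.5413 0.1866 0.075 ]]
stand yaw from front edge 0.19008075132675462 0.042183240963467455
side yaw 0.1461769670758093 0.07882065368483089
base [[0.4599 0.102  0.01  ]
 [0.4433 0.1893 0.01  ]
 [0.5757 0.1247 0.01  ]]
0.08886723343283014 0.18888558825060953
0.19367004865815599
[[0.48442328 0.14986491 0.12515493]]
[[0.4794812  0.16890555 0.07517422]]
```

Key axis is (0.490, 0.153) with yaw 0.456. The stand seat is about (0.4904, 0.1535) with yaw 0.188. I'll descend over the key and grip.

```bash
python3 -m handwheel '[[[0.0083,0.0042,-0.02,0,0,0.1,0.05],[0,0,-0.03,0,0,0,0.05],[0,0,-0.03,0,0,0,0.045],[0,0,-0.03,0,0,0,0.045],[0,0,-0.02,0,0,0,0.045],[0,0,-0.01,0,0,0,0.045],[0,0,0,0,0,0,0.045],[0,0,0,0,0,0,0.045]]]' 60
python3 - <<'E'
from h import *
C=cal("wrist"); 
im,d=r.grab_frame("wrist"); save(im,"pics/w3.png",1.5)
E
```

```text
clock: 3.7
tcp_pos: [0.4906, 0.1504, 0.1643]
orientation: [0.704, -3.062, 0.001]
contact_force: [0.5, 0.1, 0.2]
grip_width: 0.0448
```

View pics/w3.png

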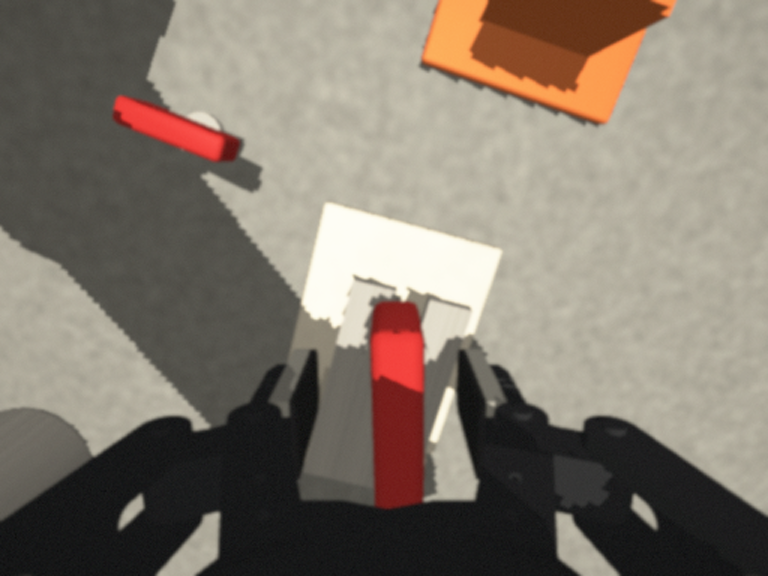

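The key sits between the fingers, about 2 mm to the right of centre at (398,400). I'll nudge and close.

```bash
python3 -m handwheel '[[[-0.001,0.0024,0,0,0,0,0.04],[0,0,0,0,0,0,0.03],[0,0,0,0,0,0,0.02],[0,0,0,0,0,0,0.01],[0,0,0,0,0,0,0.005],[0,0,0,0,0,0,0.005],[0,0,0,0,0,0,0.005]]]' 60
python3 -c "
from h import *
o=r.get_obs(); print(o)"
```

```text
clock: 4.33
tcp_pos: [0.4895, 0.1537, 0.1648]
orientation: [-0.707, 3.06, -0.001]
contact_force: [-1.0, -1.0, 6.5]
grip_width: 0.0133
{'clock': 4.3333, 'joints': array([ 0.2232521 ,  0.53045344, -0.81567455,  2.01694974,  0.53148736,
        0.81551077,  1.12357308]), 'qvel': array([ 0.00093079,  0.00179132,  0.0017939 , -0.00146565,  0.00014341,
        0.00179703, -0.00024533]), 'tau': array([-1.97929968e-01, -4.36774278e+01, -8.73344332e+00, -1.87960571e+01,
        1.65863056e-01, -4.72907480e-01, -6.72450275e-03]), 'tcp_pos': array([0.48946022, 0.15373791, 0.16475558]), 'orientation': array([-7.06891219e-01,  3.05988043e+00, -5.16864464e-04]), 'contact_force': array([-0.98649027, -0.96984494,  6.54726623]), 'moment': array([-0.14001165,  0.28750706, -0.07303489]), 'grip_width': 0.013283968509877762}
```

```bash
python3 -m handwheel '[[[0,0,0.004,0,0,0,0.005],[0,0,0.003,0,0,0,0.005],[0,0,0,0,0,0,0.005],[0,0,0,0,0,0,0.005]]]' 60
python3 - <<'E'
from h import *
C=cal("wrist"); print(r.get_obs()["moment"])
im,d=r.grab_frame("wrist"); save(im,"pics/w4.png",1.5)
im,d=r.grab_frame("scene"); save(im[180:290,250:390],"pics/s4.png",5)
E
```

```text
clock: 4.67
tcp_pos: [0.4891, 0.1535, 0.171]
orientation: [-0.707, 3.061, -0.0]
contact_force: [0.7, 0.5, -0.3]
grip_width: 0.013
[-0.05831575  0.00606744  0.05752057]
```

View pics/w4.png

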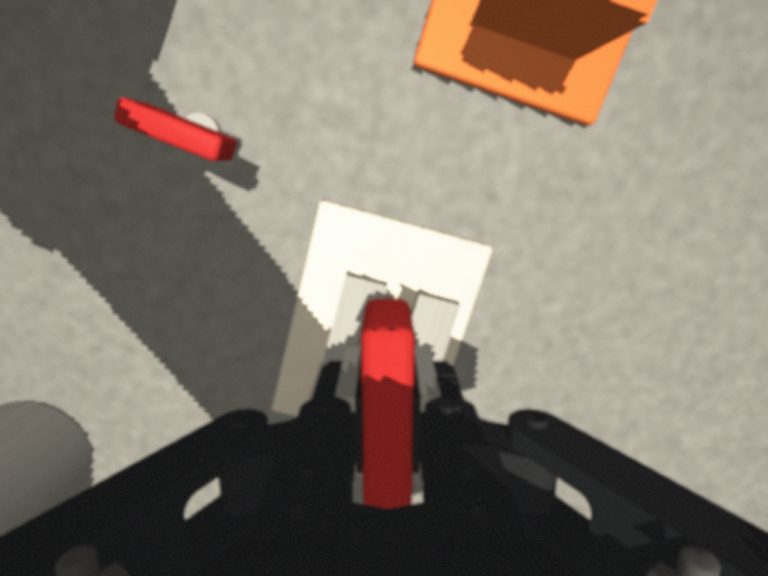

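View pics/s4.png

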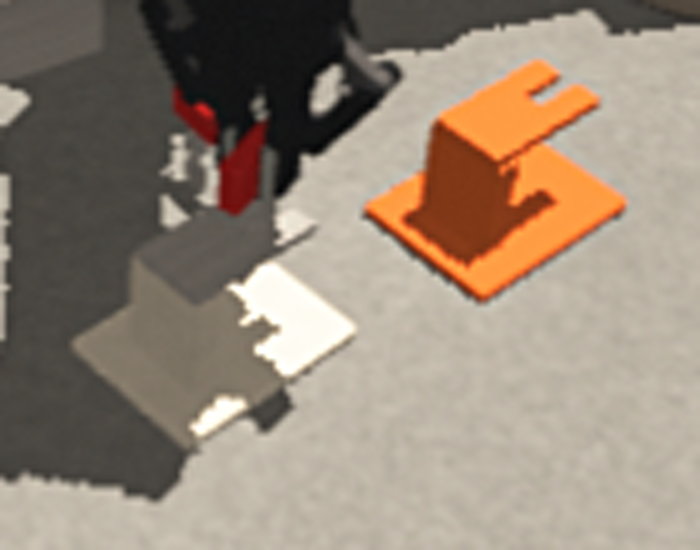

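Key held upright at (388,380) and raised 6 mm, so the collar is clear of the fork. I'll draw it out along the stand's −x.

```bash
python3 -m handwheel '[[[-0.005,-0.001,0,0,0,0,0.005],[-0.01,-0.0019,0,0,0,0,0.005],[-0.01,-0.0019,0,0,0,0,0.005],[-0.01,-0.0019,0,0,0,0,0.005],[-0.01,-0.0019,0,0,0,0,0.005],[-0.005,-0.0009,0,0,0,0,0.005],[0,0,0,0,0,0,0.005]]]' 60
```

```text
clock: 5.35
tcp_pos: [0.4375, 0.1435, 0.1708]
orientation: [0.708, -3.06, 0.002]
contact_force: [0.6, -0.2, -2.3]
grip_width: 0.0131
```

```bash
python3 -m handwheel '[[[0,0,0.038,0,0,0,0.005],[0,0,0.038,0,0,0,0.005]]]' 60
python3 -m handwheel '[[[0.0136,-0.0336,0,0,0,-0.052,0.005],[0.0136,-0.0336,0,0,0,-0.052,0.005],[0.0136,-0.0336,0,0,0,-0.052,0.005],[0.0136,-0.0336,0,0,0,-0.052,0.005],[0.0136,-0.0336,0,0,0,-0.052,0.005],[0.0136,-0.0336,0,0,0,-0.052,0.005],[0.0136,-0.0336,0,0,0,-0.052,0.005],[0.0136,-0.0336,0,0,0,-0.052,0.005],[0.0136,-0.0336,0,0,0,-0.052,0.005],[0,0,0,0,0,0,0.005]]]' 60
python3 -m handwheel '[[[0,0,0,0,0,0,0.005],[0,0,0,0,0,0,0.005],[0,0,0,0,0,0,0.005]]]' 60
python3 - <<'E'
from h import *
C=cal("wrist"); o=r.get_obs(); print(o["joints"].round(3),o["tcp_pos"],o["orientation"], o["contact_force"],o["moment"])
im,d=r.grab_frame("wrist"); save(im,"pics/w5.png",1.5); np.savez("w5.npz",im=im,d=d,K=C[0],D=C[1],R=C[2],o=C[3])
print(C[2],C[3])
u=proj("wrist",[.5227,-.159,.072],C)[0]; print(u)
a,b=int(u[0])-60,max(int(u[1])-60,0); print(a,b); save(im[b:b+120,a:a+120],"pics/w5c.png",5)
E
```

```text
clock: 5.52
tcp_pos: [0.4379, 0.1437, 0.2464]
orientation: [0.708, -3.056, -0.002]
contact_force: [1.8, -0.2, -0.6]
grip_width: 0.0133
clock: 6.35
tcp_pos: [0.5632, -0.1676, 0.2465]
orientation: [0.042, 3.14, -0.006]
contact_force: [-0.6, -1.4, -1.7]
grip_width: 0.0135
clock: 6.6
tcp_pos: [0.5614, -0.1567, 0.247]
orientation: [-0.018, -3.141, -0.001]
contact_force: [-0.3, 0.2, -0.8]
grip_width: 0.0133
[ 0.701  0.478 -0.701  1.8    0.361  0.995  1.414] [ 0.56136025 -0.15670386  0.24696652] [-1.76039907e-02 -3.14146843e+00 -1.06247074e-03] [-0.288327    0.18759748 -0.77969569] [ 0.02150537 -0.01213554  0.01094108]
[[ 9.98542971e-03  9.63493118e-01  2.67546823e-01]
 [ 9.99950135e-01 -9.58488475e-03 -2.80310296e-03]
 [-1.36364943e-04  2.67561472e-01 -9.63540783e-01]] [ 0.49402175 -0.15597245  0.31608473]
[254.56080432 144.54417818]
194 84
```

View pics/w5.png

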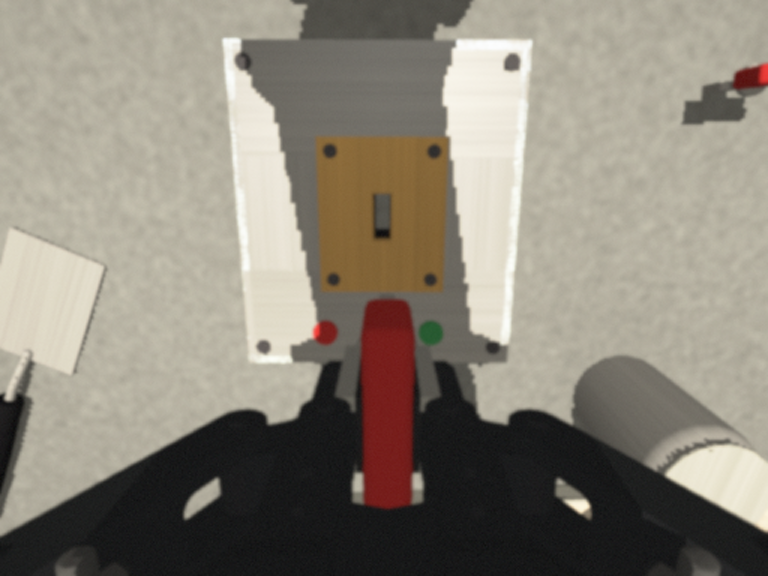

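View pics/w5c.png

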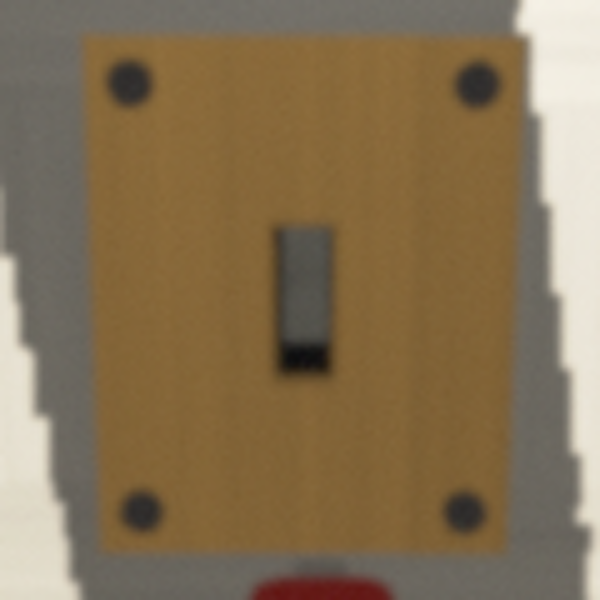

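The slot is at (382,215), and the key handle at (388,400) is straight in the jaws. I'll compute the slot in this view, and the key's offset in the hand from the handle in the same picture.

```bash
python3 - <<'E'
from h import *
z=np.load("w5.npz"); save(z["im"][190:345,215:305],"pics/w5h.png",5)
C=(z["K"],z["D"],z["R"],z["o"])
f=lambda a:(np.array(a)+.5)/5-.5+[194,84]
for n,a in (("slot",[(274,224),(335,224),(330,377),(277,377)]),("plate",[(82,36),(529,37),(508,552),(101,553)]),("screws",[(129,82),(477,83),(464,511),(141,511)])):
    q=atz("wrist",f(a),.072,C); e=q[2]+q[3]-q[0]-q[1]; print(n,q.mean(0).round(4),"yaw",np.arctan2(e[1],e[0]).round(4),np.linalg.norm(e)/2,np.linalg.norm(q[0]-q[1]))
g=lambda a:(np.array(a)+.5)/1.5-.5
q=atz("wrist",g([(223,38),(532,38),(508,362),(249,363)]),.064,C); print("box",q.mean(0).round(4),(q[2]-q[0]).round(3))
E
```

```text
slot [ 0.5222 -0.1591  0.072 ] yaw -0.0197 0.023558731955064752 0.009325727740153318
plate [ 0.5229 -0.159   0.072 ] yaw -0.015 0.07940478542649676 0.0662197752594097
screws [ 0.5227 -0.1593  0.072 ] yaw -0.0146 0.06595769767846968 0.05195043423489567
box [ 0.5227 -0.1612  0.064 ] [0.171 0.148 0.   ]
```

View pics/w5h.png

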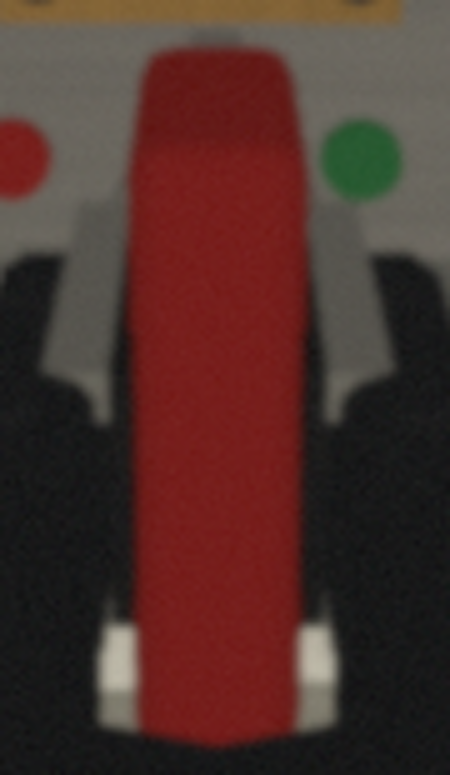

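```bash
python3 - <<'E'
from h import *
k=r.get_calibration("wrist"); T=np.array(k["T_tool_cam"]); K,D,_,_=cal("wrist")
C=(K,D,T[:3,:3],T[:3,3])
f=lambda a:(np.array(a)+.5)/5-.5+[215,190]
print(atz("wrist",f([(130,150),(305,150),(218,148),(138,725),(298,725),(218,742)]),.0398,C).round(4))
E
```

```text
[[ 0.0269 -0.0065  0.0398]
 [ 0.027   0.0065  0.0398]
 [ 0.0271  0.      0.0398]
 [-0.0234 -0.0065  0.0398]
 [-0.0234  0.0067  0.0398]
 [-0.025   0.0001  0.0398]]
```

```bash
python3 -m handwheel '[[[-0.0194,-0.0012,0,0,0,-0.004,0.005],[-0.0193,-0.0012,0,0,0,0,0.005],[0,0,-0.016,0,0,0,0.005],[0,0,-0.016,0,0,0,0.005],[0,0,0,0,0,0,0.005],[0,0,0,0,0,0,0.005],[0,0,0,0,0,0,0.005]]]' 60
python3 -c "
from h import *
o=r.get_obs(); print(o['tcp_pos'],o['orientation'],o['contact_force'],o['moment'])
im,d=r.grab_frame('scene'); save(im[130:230,190:300],'pics/s6.png',6)"
```

```text
clock: 7.23
tcp_pos: [0.5234, -0.16, 0.2157]
orientation: [0.026, 3.14, 0.0]
contact_force: [0.3, -0.1, -1.4]
grip_width: 0.0132
[ 0.5233582  -0.16001091  0.21574931] [2.58574387e-02 3.14049165e+00 1.37788875e-04] [ 0.2588929  -0.13578488 -1.43898404] [0.0050112  0.02959432 0.01070831]
```

View pics/s6.png

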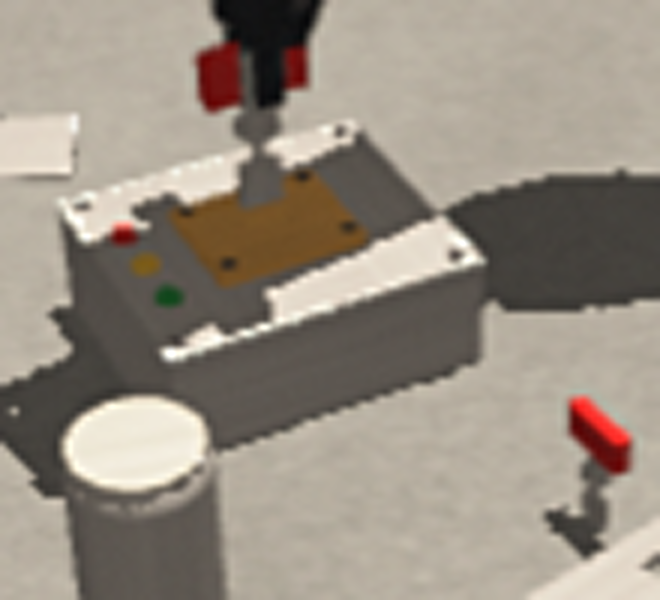

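```bash
python3 -m handwheel '[[[-0.0007,0.0009,-0.005,0,0,0,0.005],[0,0,-0.003,0,0,0,0.005],[0,0,-0.003,0,0,0,0.005],[0,0,-0.002,0,0,0,0.005],[0,0,0,0,0,0,0.005],[0,0,0,0,0,0,0.005]]]' 60
```

```text
clock: 7.78
tcp_pos: [0.522, -0.1598, 0.2017]
orientation: [-0.028, -3.141, -0.0]
contact_force: [-1.4, -0.1, -1.5]
grip_width: 0.0134
```

No force with the tip about 2 mm below the plate's top, so the blade is entering. I'll go on in small steps.

```bash
python3 -m handwheel '[[[0,0,-0.002,0,0,0,0.005],[0,0,-0.002,0,0,0,0.005],[0,0,-0.002,0,0,0,0.005],[0,0,0,0,0,0,0.005]]]' 60
```

```text
clock: 8.12
tcp_pos: [0.5219, -0.1598, 0.1955]
orientation: [-0.028, -3.141, -0.0]
contact_force: [-0.8, 1.2, -1.6]
grip_width: 0.0135
```

```bash
python3 -m handwheel '[[[0,0,-0.003,0,0,0,0.005],[0,0,-0.004,0,0,0,0.005],[0,0,-0.004,0,0,0,0.005],[0,0,-0.004,0,0,0,0.005],[0,0,0,0,0,0,0.005]]]' 60
python3 -c "
from h import *
o=r.get_obs(); print(o['tcp_pos'],o['contact_force'],o['moment'])"
```

```text
clock: 8.53
tcp_pos: [0.5216, -0.1598, 0.1799]
orientation: [-0.028, -3.14, -0.001]
contact_force: [-0.9, 0.7, -2.2]
grip_width: 0.013
[ 0.52162815 -0.15976485  0.17988133] [-0.91591733  0.6837954  -2.17190098] [ 0.24050271 -0.00490085  0.06684488]
```

```bash
python3 -m handwheel '[[[0,0,-0.004,0,0,0,0.005],[0,0,-0.004,0,0,0,0.005],[0,0,-0.004,0,0,0,0.005],[0,0,-0.004,0,0,0,0.005],[0,0,0,0,0,0,0.005]]]' 60
python3 -c "
from h import *
o=r.get_obs(); print(o['tcp_pos'],o['contact_force'],o['moment'],o['joints'])"
```

```text
clock: 8.95
tcp_pos: [0.5217, -0.1598, 0.164]
orientation: [-0.028, -3.14, -0.001]
contact_force: [0.2, 1.6, -1.6]
grip_width: 0.0131
[ 0.52169417 -0.1597688   0.16395273] [ 0.1752648   1.62123244 -1.58565368] [ 0.28850198 -0.04428849  0.02494681] [ 0.69529282  0.52987685 -0.65411812  1.94856623  0.4385179   0.80881551
  1.35041934]
```

```bash
python3 -m handwheel '[[[0,0,-0.001,0,0,0,0.005],[0,0,-0.001,0,0,0,0.005],[0,0,-0.001,0,0,0,0.005],[0,0,0,0,0,0,0.005]]]' 60
python3 -c "
from h import *
o=r.get_obs(); print(o['tcp_pos'],o['contact_force'],o['moment'])
im,d=r.grab_frame('scene'); save(im[130:230,190:300],'pics/s7.png',6)"
```

```text
clock: 9.28
tcp_pos: [0.5222, -0.1598, 0.1619]
orientation: [0.028, 3.141, 0.0]
contact_force: [0.4, 2.4, -2.6]
grip_width: 0.0133
[ 0.52217808 -0.15976895  0.16187839] [ 0.44413087  2.381474   -2.55873492] [ 0.48046369 -0.06466732  0.02085652]
```

View pics/s7.png

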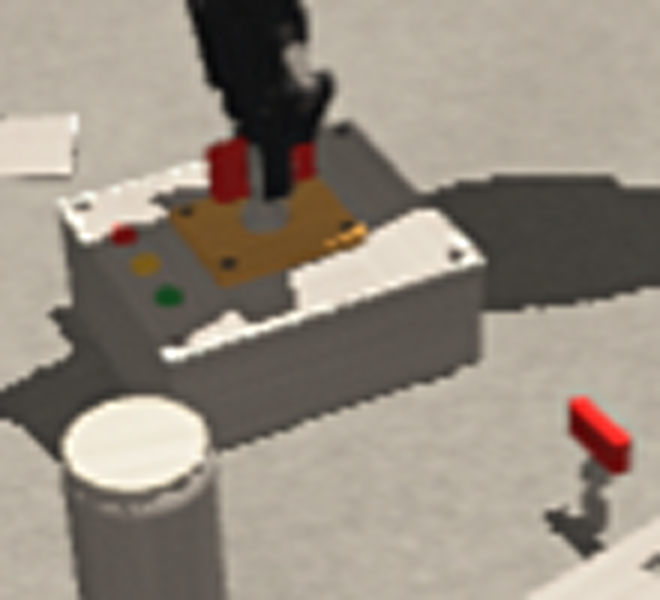

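Collar is at the plate. There's a small +y side force, so I'll ease that way and press lightly to feel the seat.

```bash
python3 -m handwheel '[[[0,0.0006,-0.001,0,0,0,0.005],[0,0,-0.0005,0,0,0,0.005],[0,0,0,0,0,0,0.005],[0,0,0,0,0,0,0.005]]]' 60
python3 -c "
from h import *
o=r.get_obs(); print(o['tcp_pos'],o['contact_force'],o['moment'])"
```

```text
clock: 9.67
tcp_pos: [0.5223, -0.1597, 0.1617]
orientation: [0.029, 3.141, -0.002]
contact_force: [-4.0, 1.5, 10.8]
grip_width: 0.0133
[ 0.52226264 -0.15966291  0.16173592] [-4.03559084  1.48249399 10.81436828] [0.33760589 0.97011876 0.03039044]
```

Seated: Fz is +10.8 N at the expected height. Now the clockwise turn.

```bash
python3 -m handwheel '[[[0,0,0.0003,0,0,-0.06,0.005],[0,0,0,0,0,-0.06,0.005],[0,0,0,0,0,-0.06,0.005],[0,0,0,0,0,-0.06,0.005],[0,0,0,0,0,-0.06,0.005],[0,0,0,0,0,0,0.005]]]' 90
python3 -c "
from h import *
o=r.get_obs(); print(o['tcp_pos'],o['orientation'],o['contact_force'],o['moment'],o['joints'])"
```

```text
clock: 10.17
tcp_pos: [0.5225, -0.1588, 0.1618]
orientation: [0.501, 3.1, -0.001]
contact_force: [-2.0, 2.0, 8.6]
grip_width: 0.013
[ 0.52252679 -0.15884986  0.16182416] [ 5.00906371e-01  3.10042341e+00 -7.18271399e-04] [-1.97321303  2.00617355  8.6057017 ] [0.67061169 0.60543257 0.02469534] [ 0.63769697  0.51463805 -0.58056235  1.95341398  0.39262471  0.78506032
  1.08462066]
```

```bash
python3 -m handwheel '[[[0,0,0,0,0,-0.1,0.005],[0,0,0,0,0,-0.1,0.005],[0,0,0,0,0,-0.1,0.005],[0,0,0,0,0,-0.1,0.005],[0,0,0,0,0,-0.1,0.005],[0,0,0,0,0,-0.1,0.005],[0,0,0,0,0,-0.1,0.005],[0,0,0,0,0,-0.1,0.005],[0,0,0,0,0,-0.06,0.005],[0,0,0,0,0,0,0.005]]]' 90
python3 -c "
from h import *
o=r.get_obs(); print(o['tcp_pos'],o['orientation'],o['contact_force'],o['moment'],o['joints']); v=o['orientation'];print(2*np.arctan2(v[0],v[1]))"
```

```text
clock: 11.0
tcp_pos: [0.5228, -0.1589, 0.1618]
orientation: [1.747, 2.609, 0.0]
contact_force: [-2.4, 2.2, 7.0]
grip_width: 0.013
[ 0.52275111 -0.15888846  0.16183097] [1.74744448e+00 2.60899654e+00 4.09401261e-04] [-2.39158723  2.17037578  6.95540033] [ 0.60069241  0.41167727 -0.03186814] [ 0.47947325  0.47640662 -0.37569887  1.96377775  0.25149227  0.7447022
  0.34635826]
1.1803049024158239
```

```bash
python3 -m handwheel '[[[0,0,0,0,0,-0.05,0.005],[0,0,0,0,0,-0.05,0.005],[0,0,0,0,0,-0.05,0.005],[0,0,0,0,0,-0.04,0.005],[0,0,0,0,0,0,0.005],[0,0,0,0,0,0,0.005]]]' 90
python3 -c "
from h import *
o=r.get_obs(); print(o['tcp_pos'],o['contact_force'],o['moment']); v=o['orientation'];print(2*np.arctan2(v[0],v[1]))"
```

```text
clock: 11.5
tcp_pos: [0.5228, -0.159, 0.1618]
orientation: [1.984, 2.434, 0.001]
contact_force: [-1.3, 3.2, 6.7]
grip_width: 0.0128
[ 0.52277967 -0.15897281  0.16183384] [-1.25353612  3.22712879  6.66820174] [0.55725723 0.40720079 0.02238705]
1.3674825776915522
```

```bash
python3 -m handwheel '[[[0,0,0,0,0,-0.03,0.005],[0,0,0,0,0,-0.02,0.005],[0,0,0,0,0,0,0.005],[0,0,0,0,0,0,0.005]]]' 90
python3 -c "
from h import *
o=r.get_obs(); print(o['tcp_pos'],o['contact_force'],o['moment']); v=o['orientation'];print(2*np.arctan2(v[0],v[1]))
im,d=r.grab_frame('wrist'); save(im,'pics/w8.png',1.5)"
```

```text
clock: 11.83
tcp_pos: [0.5228, -0.1589, 0.1618]
orientation: [2.043, 2.385, 0.001]
contact_force: [-1.8, 2.2, 6.4]
grip_width: 0.0128
[ 0.52280049 -0.15894704  0.16182067] [-1.84836625  2.16736433  6.35390524] [0.54927863 0.33422964 0.18979171]
1.416751679198909
```

View pics/w8.png

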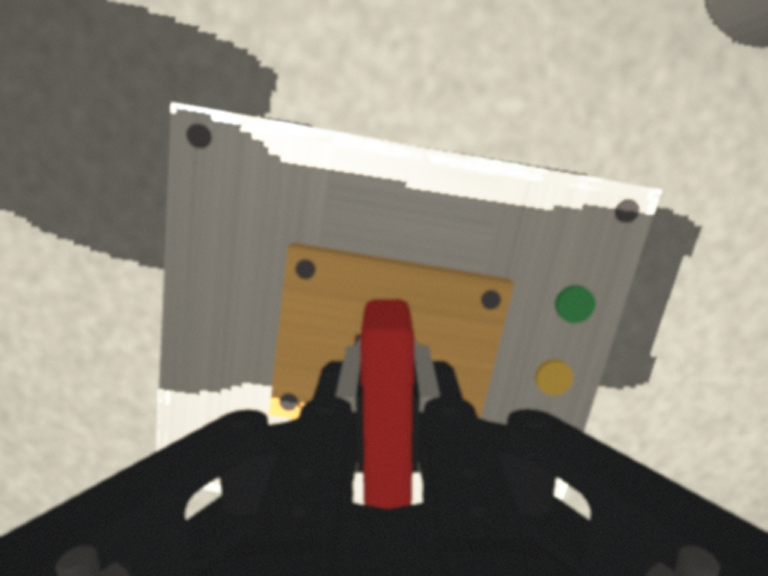

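The key is square in the jaws and turned with the hand. The z moment is rising (0.19), so I'll push a little further to feel the stop.

```bash
python3 -m handwheel '[[[0,0,0,0,0,-0.03,0.005],[0,0,0,0,0,-0.02,0.005],[0,0,0,0,0,0,0.005],[0,0,0,0,0,0,0.005]]]' 90
python3 -c "
from h import *
o=r.get_obs(); print(o['tcp_pos'],o['contact_force'],o['moment']); v=o['orientation'];print(2*np.arctan2(v[0],v[1]))"
```

```text
clock: 12.22
tcp_pos: [0.5228, -0.1589, 0.1618]
orientation: [2.099, 2.335, 0.0]
contact_force: [-1.9, 2.0, 6.9]
grip_width: 0.0128
[ 0.52279609 -0.15890929  0.16184655] [-1.93211768  2.03074959  6.92163252] [0.48564832 0.39462523 0.89805107]
1.4643982978786672
```

Stop felt firmly (0.9 N m). Turning back home.

```bash
python3 -m handwheel '[[[0,0,0,0,0,0.1,0.005],[0,0,0,0,0,0.11,0.005],[0,0,0,0,0,0.11,0.005],[0,0,0,0,0,0.11,0.005],[0,0,0,0,0,0.11,0.005],[0,0,0,0,0,0.11,0.005],[0,0,0,0,0,0.11,0.005],[0,0,0,0,0,0.11,0.005],[0,0,0,0,0,0.11,0.005],[0,0,0,0,0,0.11,0.005]]]' 90
python3 -m handwheel '[[[0,0,0,0,0,0.1,0.005],[0,0,0,0,0,0.1,0.005],[0,0,0,0,0,0.1,0.005],[0,0,0,0,0,0.05,0.005],[0,0,0,0,0,0.03,0.005],[0,0,0,0,0,0,0.005],[0,0,0,0,0,0,0.005]]]' 90
python3 -c "
from h import *
o=r.get_obs(); print(o['tcp_pos'],o['contact_force'],o['moment']); v=o['orientation']*np.sign(o['orientation'][1]);print(2*np.arctan2(v[0],v[1]))"
```

```text
clock: 13.05
tcp_pos: [0.5225, -0.159, 0.1618]
orientation: [0.582, 3.086, -0.0]
contact_force: [-2.4, 2.5, 7.1]
grip_width: 0.0132
clock: 13.63
tcp_pos: [0.5224, -0.1591, 0.1618]
orientation: [-0.003, 3.141, -0.001]
contact_force: [-2.9, 1.3, 8.6]
grip_width: 0.0126
[ 0.52243367 -0.15907773  0.16183118] [-2.87022848  1.31443003  8.59982812] [ 0.70808728  0.71485126 -0.04350469]
-0.0020387286023318555
```

```bash
python3 -m handwheel '[[[0,0,0,0,0,0.03,0.005],[0,0,0,0,0,0.03,0.005],[0,0,0,0,0,0.03,0.005],[0,0,0,0,0,0,0.005],[0,0,0,0,0,0,0.005]]]' 90
python3 -c "
from h import *
o=r.get_obs(); print(o['tcp_pos'],o['contact_force'],o['moment']); v=o['orientation']*np.sign(o['orientation'][1]);print(2*np.arctan2(v[0],v[1]))"
```

```text
clock: 14.05
tcp_pos: [0.5224, -0.1591, 0.1618]
orientation: [-0.144, 3.138, -0.001]
contact_force: [-2.8, 3.1, 9.6]
grip_width: 0.013
[ 0.52243342 -0.15908226  0.16184127] [-2.8057915   3.05885065  9.62191576] [ 0.64701555  0.79386312 -0.22861885]
-0.0915045111501114
```

```bash
python3 -m handwheel '[[[0,0,0,0,0,0.03,0.005],[0,0,0,0,0,0,0.005],[0,0,0,0,0,0,0.005]]]' 90
python3 -c "
from h import *
o=r.get_obs(); print(o['tcp_pos'],o['contact_force'],o['moment']); v=o['orientation']*np.sign(o['orientation'][1]);print(2*np.arctan2(v[0],v[1]))"
```

```text
clock: 14.3
tcp_pos: [0.5224, -0.1592, 0.1618]
orientation: [-0.188, 3.135, -0.0]
contact_force: [-3.0, 2.3, 8.2]
grip_width: 0.0129
[ 0.52241466 -0.1591548   0.16183525] [-3.01474882  2.27184834  8.19965064] [ 0.71743268  0.80921951 -0.68384519]
-0.11993155373278476
```

Home stop felt (−0.68 N m). Back to the slot's line, then withdraw slowly.

```bash
python3 -m handwheel '[[[0,0,0,0,0,-0.07,0.005],[0,0,0,0,0,-0.065,0.005],[0,0,0,0,0,0,0.005],[0,0,0.002,0,0,0,0.005],[0,0,0.002,0,0,0,0.005],[0,0,0,0,0,0,0.005],[0,0,0,0,0,0,0.005]]]' 90
python3 -c "
from h import *
o=r.get_obs(); print(o['tcp_pos'],o['contact_force'],o['moment']); v=o['orientation']*np.sign(o['orientation'][1]);print(2*np.arctan2(v[0],v[1]))"
```

```text
clock: 14.88
tcp_pos: [0.522, -0.1596, 0.1647]
orientation: [-0.021, -3.142, 0.0]
contact_force: [0.3, -0.1, -1.8]
grip_width: 0.0129
[ 0.5220289  -0.15963649  0.16469072] [ 0.3288539  -0.14647911 -1.82519173] [ 0.04772491  0.03710385 -0.0392106 ]
0.013095613893322335
```

```bash
python3 -m handwheel '[[[0,0,0.003,0,0,0,0.005],[0,0,0.004,0,0,0,0.005],[0,0,0.004,0,0,0,0.005],[0,0,0.004,0,0,0,0.005],[0,0,0,0,0,0,0.005]]]' 90
python3 -m handwheel '[[[0,0,0.005,0,0,0,0.005],[0,0,0.005,0,0,0,0.005],[0,0,0.005,0,0,0,0.005],[0,0,0.005,0,0,0,0.005],[0,0,0.01,0,0,0,0.005],[0,0,0.01,0,0,0,0.005],[0,0,0.01,0,0,0,0.005],[0,0,0.01,0,0,0,0.005],[0,0,0.01,0,0,0,0.005],[0,0,0,0,0,0,0.005]]]' 90
python3 -c "
from h import *
o=r.get_obs(); print(o['tcp_pos'],o['contact_force'],o['moment'])
im,d=r.grab_frame('scene'); save(im[130:230,190:300],'pics/s9.png',6)
im,d=r.grab_frame('wrist'); save(im,'pics/w9.png',1.5)"
```

```text
clock: 15.3
tcp_pos: [0.5224, -0.1593, 0.1807]
orientation: [0.02, 3.141, -0.001]
contact_force: [-0.5, 0.4, -2.3]
grip_width: 0.0129
clock: 16.13
tcp_pos: [0.5233, -0.1593, 0.2523]
orientation: [0.02, 3.138, -0.002]
contact_force: [0.3, 0.0, -1.0]
grip_width: 0.0125
[ 0.52327487 -0.15932208  0.25230537] [ 0.31577911  0.01597544 -0.99793503] [-0.05029037 -0.06157089 -0.01302005]
```

View pics/s9.png

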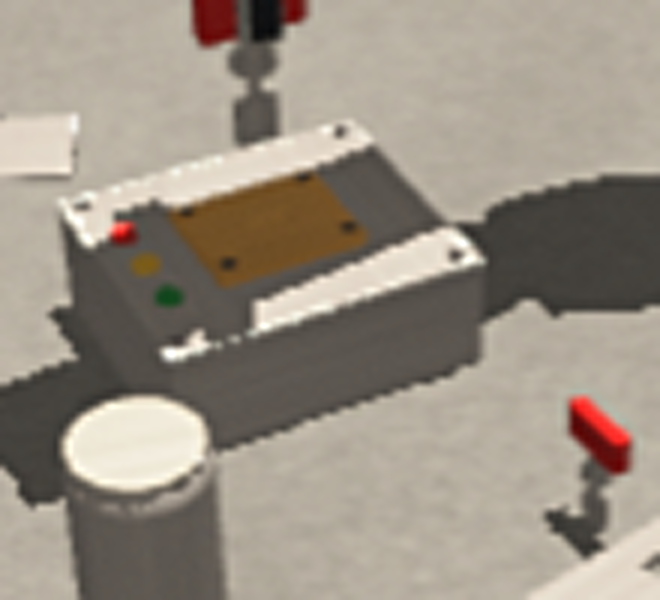

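View pics/w9.png

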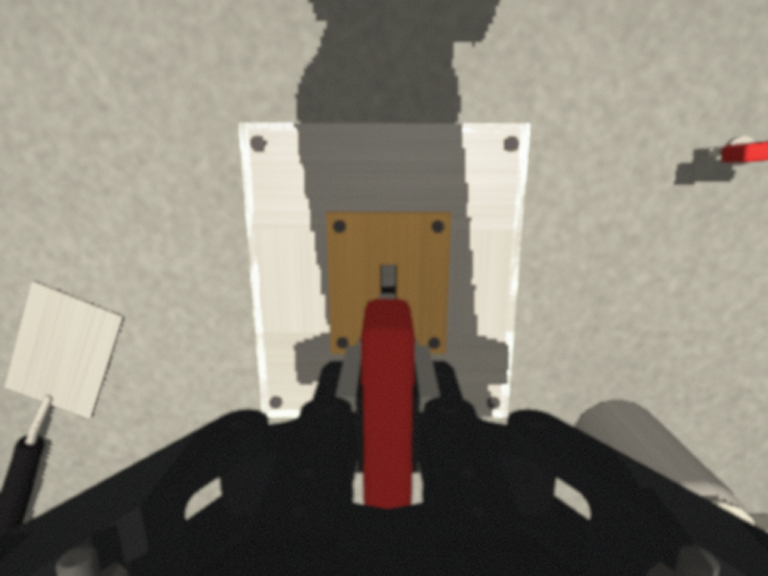

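Key is out, with the barrel slot in line with the keyhole at (388,278). Carrying it back to in front of the fork, turned to the stand's yaw.

```bash
python3 -m handwheel '[[[-0.0085,0.0303,0,0,0,0.02,0.005],[-0.0085,0.0303,0,0,0,0.02,0.005],[-0.0085,0.0303,0,0,0,0.02,0.005],[-0.0085,0.0303,0,0,0,0.02,0.005],[-0.0085,0.0303,0,0,0,0.02,0.005],[-0.0085,0.0303,0,0,0,0.02,0.005],[-0.0085,0.0303,0,0,0,0.02,0.005],[-0.0085,0.0303,0,0,0,0.02,0.005],[-0.0085,0.0303,0,0,0,0.02,0.005],[-0.0085,0.0303,0,0,0,0.02,0.005]]]' 90
python3 -m handwheel '[[[0,0,0,0,0,0,0.005],[0,0,0,0,0,0,0.005],[0,0,0,0,0,0,0.005],[0,0,0,0,0,0,0.005]]]' 90
python3 - <<'E'
from h import *
C=cal("wrist"); o=r.get_obs(); v=o['orientation']*np.sign(o['orientation'][1]);print(-2*np.arctan2(v[0],v[1]),o["tcp_pos"])
im,d=r.grab_frame("wrist"); save(im,"pics/w10.png",1.5); np.savez("w10.npz",im=im,d=d,K=C[0],D=C[1],R=C[2],o=C[3])
E
```

```text
clock: 17.07
tcp_pos: [0.4361, 0.1448, 0.2493]
orientation: [0.295, -3.127, 0.001]
contact_force: [0.9, 0.1, -1.1]
grip_width: 0.0131
clock: 17.4
tcp_pos: [0.4373, 0.1424, 0.2493]
orientation: [0.29, -3.127, 0.001]
contact_force: [-0.3, 0.4, -1.8]
grip_width: 0.0129
0.18521183988493742 [0.43729184 0.14243722 0.2492697 ]
```

View pics/w10.png

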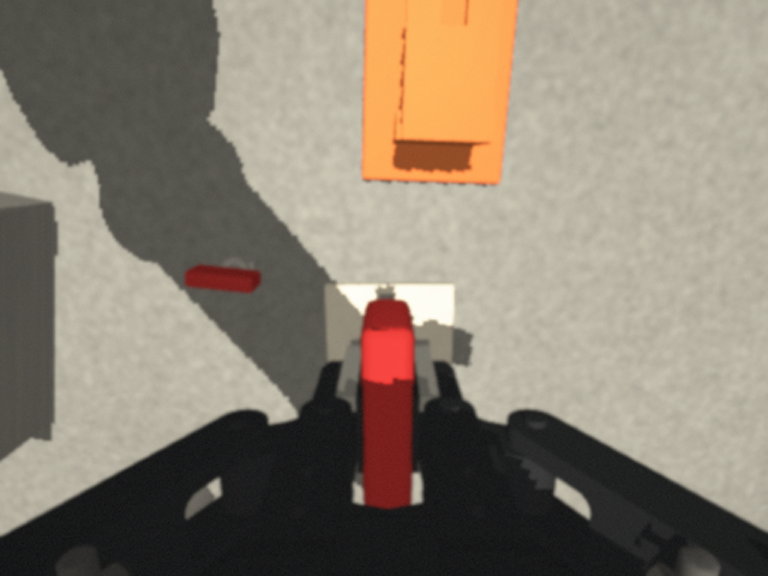

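Aligned with the stand, key centred on the base. Descending in front of the fork.

```bash
python3 -m handwheel '[[[0.0008,0.0012,-0.02,0,0,0,0.005],[0,0,-0.03,0,0,0,0.005],[0,0,-0.02,0,0,0,0.005],[0,0,-0.008,0,0,0,0.005],[0,0,0,0,0,0,0.005],[0,0,0,0,0,0,0.005],[0,0,0,0,0,0,0.005]]]' 90
python3 - <<'E'
from h import *
o=r.get_obs(); v=o['orientation']*np.sign(o['orientation'][1]);print(-2*np.arctan2(v[0],v[1]),o["tcp_pos"])
im,d=r.grab_frame("scene"); save(im[180:290,250:390],"pics/s11.png",5)
im,d=r.grab_frame("wrist"); save(im,"pics/w11.png",1.5)
E
```

```text
clock: 18.03
tcp_pos: [0.4387, 0.1451, 0.1728]
orientation: [-0.292, 3.126, 0.001]
contact_force: [0.5, 0.2, -1.0]
grip_width: 0.013
0.18658069368241428 [0.43871063 0.14512275 0.17279199]
```

View pics/s11.png

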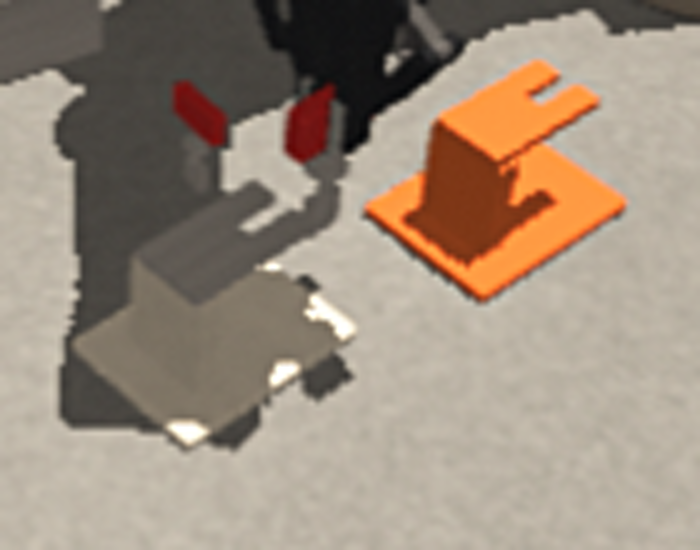

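View pics/w11.png

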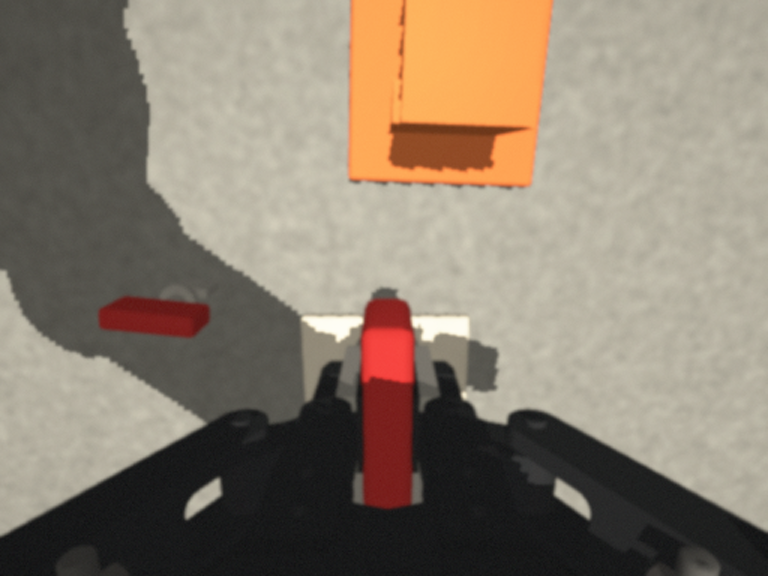

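```bash
python3 -m handwheel '[[[0,-0.0013,-0.0015,0,0,0,0.005],[0.005,0.001,0,0,0,0,0.005],[0.008,0.0015,0,0,0,0,0.005],[0.008,0.0015,0,0,0,0,0.005],[0,0,0,0,0,0,0.005],[0,0,0,0,0,0,0.005]]]' 90
```

```text
clock: 18.63
tcp_pos: [0.4596, 0.148, 0.1702]
orientation: [-0.293, 3.128, 0.001]
contact_force: [-0.8, -0.2, -1.7]
grip_width: 0.0131
```

```bash
python3 -m handwheel '[[[0.005,0.001,0.0006,0,0,0,0.005],[0.008,0.0014,0,0,0,0,0.005],[0.008,0.0015,0,0,0,0,0.005],[0,0,0,0,0,0,0.005]]]' 90
python3 -c "
from h import *
o=r.get_obs(); print(o['contact_force'],o['moment'])"
```

```text
clock: 18.97
tcp_pos: [0.482, 0.152, 0.1711]
orientation: [-0.292, 3.126, 0.002]
contact_force: [1.3, 0.3, -1.3]
grip_width: 0.0128
[ 1.31508669  0.29778231 -1.284531  ] [ 0.00500518 -0.01298698  0.03465591]
```

```bash
python3 -m handwheel '[[[0.0055,0.001,0,0,0,0,0.005],[0,0,0,0,0,0,0.005],[0,0,-0.003,0,0,0,0.005],[0,0,-0.0025,0,0,0,0.005],[0,0,0,0,0,0,0.005],[0,0,0,0,0,0,0.005]]]' 60
python3 - <<'E'
from h import *
o=r.get_obs(); print(o['contact_force'],o['moment'])
im,d=r.grab_frame("scene"); save(im[180:290,250:390],"pics/s12.png",5)
E
```

```text
clock: 19.47
tcp_pos: [0.485, 0.1525, 0.1651]
orientation: [0.294, -3.127, 0.0]
contact_force: [-0.3, -0.2, -1.8]
grip_width: 0.0129
[-0.34780283 -0.23197602 -1.77726787] [-0.01835424  0.03734462 -0.02471533]
```

View pics/s12.png

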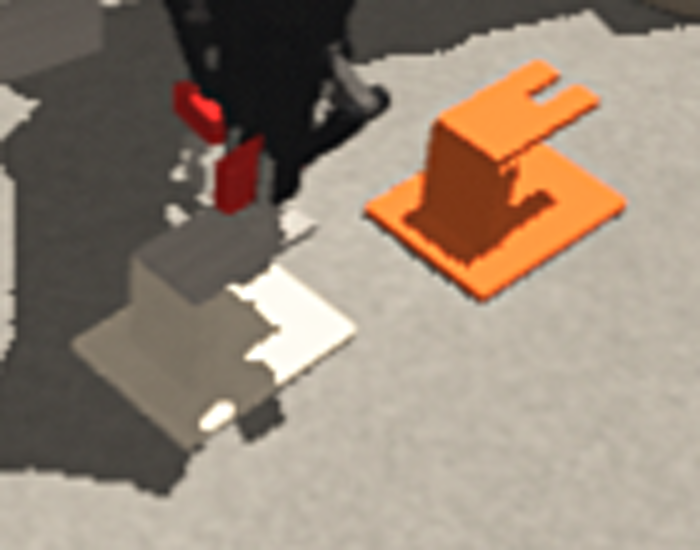

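In the slot, just above the fork. Lowering to contact.

```bash
python3 -m handwheel '[[[0.0025,0.0005,0,0,0,0,0.005],[0,0,-0.0005,0,0,0,0.005],[0,0,-0.0005,0,0,0,0.005],[0,0,0,0,0,0,0.005],[0,0,0,0,0,0,0.005]]]' 40
python3 -c "
from h import *
o=r.get_obs(); print(o['contact_force'],o['moment'])"
```

```text
clock: 19.93
tcp_pos: [0.4883, 0.1531, 0.1648]
orientation: [-0.293, 3.127, -0.0]
contact_force: [-0.4, -0.6, 4.6]
grip_width: 0.0129
[-0.44345833 -0.60745251  4.60050655] [-0.28214804  0.17770327 -0.03064744]
```

Collar rests on the fork (+4.6 N). Opening gently, only partway because the small key stands nearby.

```bash
python3 -m handwheel '[[[0,0,0,0,0,0,0.016],[0,0,0,0,0,0,0.02],[0,0,0,0,0,0,0.028],[0,0,0,0,0,0,0.036],[0,0,0,0,0,0,0.044],[0,0,0,0,0,0,0.044],[0,0,0,0,0,0,0.044]]]' 20
python3 - <<'E'
from h import *
o=r.get_obs(); print(o['contact_force'],o['moment'])
im,d=r.grab_frame("wrist"); save(im,"pics/w13.png",1.5)
E
```

```text
clock: 20.52
tcp_pos: [0.4879, 0.1531, 0.1642]
orientation: [0.294, -3.128, -0.0]
contact_force: [-0.8, -0.1, -0.4]
grip_width: 0.0439
[-0.79752729 -0.1235169  -0.44028024] [ 0.02820414 -0.0156926  -0.03965226]
```

View pics/w13.png

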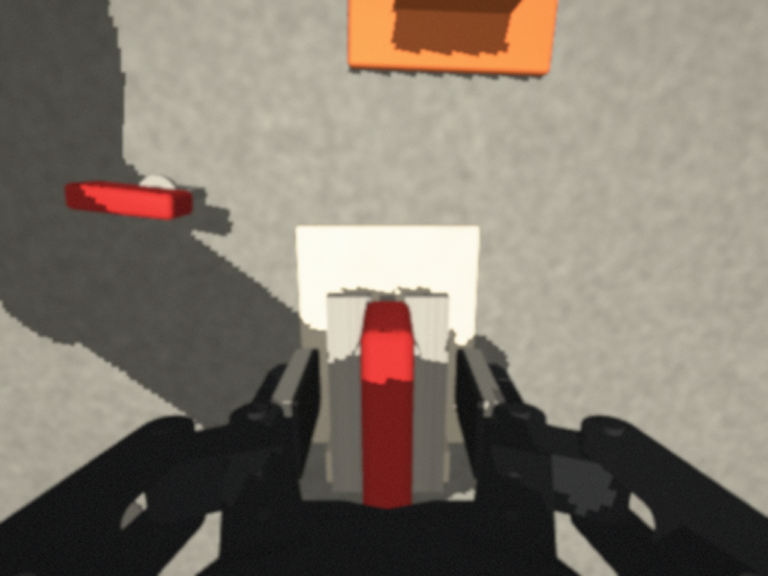

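Key is freestanding, centred at (388,400) and clear of both pads. Rising straight up and checking.

```bash
python3 -m handwheel '[[[0,0,0.01,0,0,0,0.044],[0,0,0.02,0,0,0,0.044],[0,0,0.03,0,0,0,0.044],[0,0,0.035,0,0,0,0.044],[0,0,0.035,0,0,0,0.044],[-0.01,0,0.01,0,0,0,0.044],[0,0,0,0,0,0,0.044],[0,0,0,0,0,0,0.044],[0,0,0,0,0,0,0.044],[0,0,0,0,0,0,0.044]]]' 20
python3 - <<'E'
from h import *
C=cal("wrist"); o=r.get_obs(); print(o['tcp_pos'],o['contact_force'],o['moment'])
im,d=r.grab_frame("wrist"); save(im[110:270,160:340],"pics/w14.png",4); np.savez("w14.npz",im=im,d=d,K=C[0],D=C[1],R=C[2],o=C[3])
im,d=r.grab_frame("scene"); save(im[180:290,250:390],"pics/s14.png",5); save(im,"pics/s14f.png",1.5)
E
```

```text
clock: 21.4
tcp_pos: [0.4776, 0.1525, 0.3032]
orientation: [0.293, -3.126, 0.0]
contact_force: [0.6, 0.5, 0.1]
grip_width: 0.0438
[0.47759788 0.15252643 0.30319494] [0.57685196 0.47741237 0.12484049] [-0.07619915  0.0328986   0.04657107]
```

View pics/w14.png

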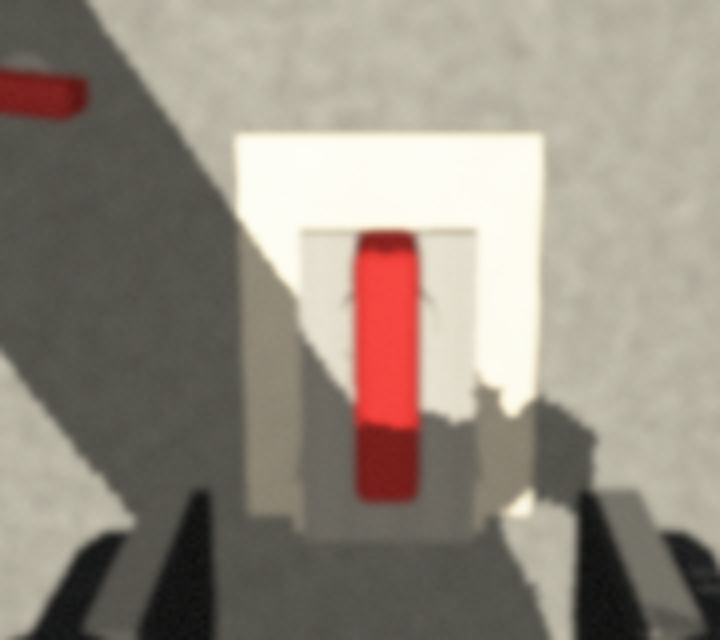

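View pics/s14.png

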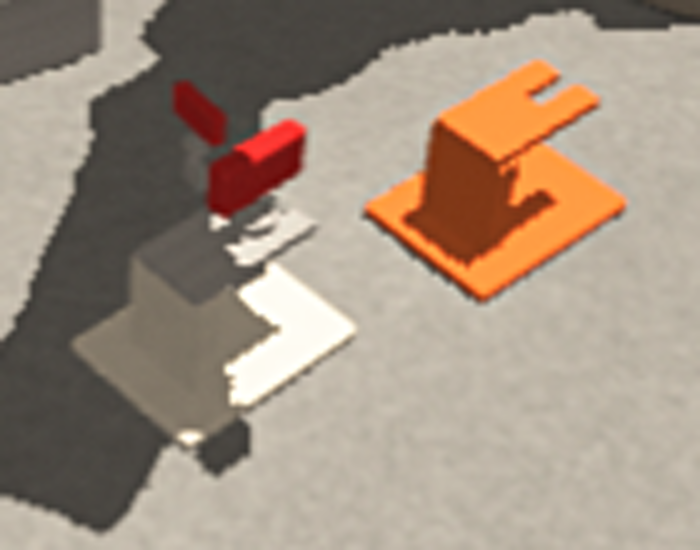

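View pics/s14f.png

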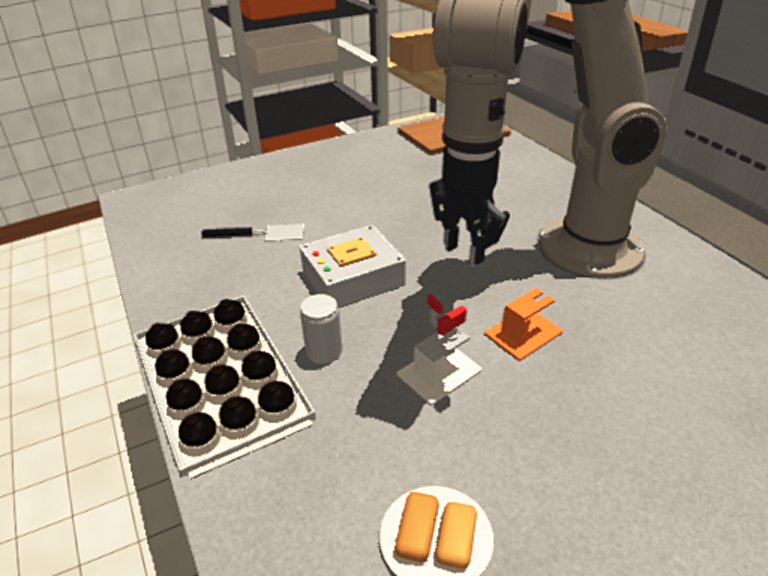

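The key hangs on the white stand at (452,320) with the hand clear, and the bystanders are where they were. One numeric check of height, position and tilt before handing in.

```bash
python3 - <<'E'
from h import *
z=np.load("w14.npz"); C=(z["K"],z["D"],z["R"],z["o"])
f=lambda a:(np.array(a)+.5)/4-.5+[160,110]
k=atz("wrist",f([(355,252),(419,250),(420,500),(356,500)]),.125,C); e=k[2]+k[3]-k[0]-k[1]
c=k.mean(0); d=c[:2]-[.4904,.1535]; R=np.array([[.982,.187],[-.187,.982]])
print("key",c.round(4),"yaw",np.arctan2(e[1],e[0]),"in stand frame",(R@d).round(4))
v,u=np.mgrid[175:232,251:262]; P=atdepth("wrist",np.c_[u.ravel(),v.ravel()],z["d"][175:232,251:262],C)
A=np.c_[P[:,:2]-P[:,:2].mean(0),np.ones(len(P))]; s=np.linalg.lstsq(A,P[:,2],rcond=None)[0]; print("top z",s[2].round(4),"slopes",s[:2].round(3))
r.hand_in()
E
```

```text
key [0.4883 0.1531 0.125 ] yaw 0.1907581573569803 in stand frame [-0.0022 -0.    ]
top z 0.1245 slopes [-0.162  0.09 ]
the job is handed in; nothing more can be done
```

The key-switch job is done and handed in at about 21.5 s of the 72 s allowed; the hand-in gives no verdict.

- **Key switch:** I took the larger red key from the white stand and seated it fully in the switch (collar on the plate, about 10 N). I turned it clockwise to its stop (0.9 N m felt) and back to its home stop (−0.68 N m felt). I then drew it out, and the slot looked in line with the keyhole afterwards.
- **Key on its stand:** The key hangs on the white stand and is released. By my measurement it sits 2 mm before the seat and 0 mm across, with the handle top at 0.1245 m where 0.125 m is expected. The gripper is about 14 cm above where it released the key and feels no contact.
- **Bystanders:** The shaker, plate, tray and spatula look unmoved in the last picture. I judged that by eye and did not measure it.

**One check disagreed:** the slope fitted to the depth of the handle's top came out at about 0.16 and 0.09. That would be a tilt just over the 0.15 rad limit. I think the fit included pixels from the handle's end faces, because the pictures show the key upright and the height fits a seated collar. I did not repeat the fit before handing in, because the script handed in straight after it.

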